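# Cock the spring hammer of the bench marking stamp

### The job

Cock the spring hammer of the small marking stamp in front of you: take its upright handle, draw the arm back past the catch until you feel it touch the rubber buffer without squashing the buffer, then ease it forward onto the hair-trigger catch and let go, so that the hammer stays cocked. Never let the hammer snap forward, and leave the things lying around the stamp where they are.

Things in the scene. Friction and masses are not known exactly. Their poses are not given: they have to be found in the camera images.
- stand: Fixed marking stamp on a dark steel base plate 240 x 200 x 10 mm, screwed to the bench. Origin: centre of the plate's underside, on the bench top; x, y along the 240, 200 mm sides. At its +x side an anvil block (top 66 mm above the bench), at its -x side the catch block. All its parts move level, about upright axes. Nothing but the handle is higher than 71 mm.
- pivot (a point): Centre of the hammer arm's upright pivot, 60 mm above the bench; in the stand's frame at x 0, y -55 mm. At rest the arm (steel bar 12 mm wide, top 56 mm above the bench) points from here 0.95 rad counter-clockwise, seen from above, of the stand's x. At its tip, 130 mm out, it has an upright pin 10 mm thick that hooks behind the catch.
- handle (a point): Point on the axis of the hammer's upright round wooden handle, 90 mm above the bench. The handle is a plain post 15 mm in diameter, bare from 60 to 108 mm above the bench, fixed in the arm 85 mm from the pivot; it moves on a circle of that radius. A grip with the fingertips 73 mm or more above the bench is clear of all else.
- hammer (a joint): Arm angle, rad. 0: at rest. Grows as it is drawn back, counter-clockwise from above. A spring drives it to 0: 3.3 N at the handle at rest, 5.9 N more per rad; let go unhooked, it flies forward. Its pin passes the catch and hooks at some angle between 0.70 and 1.10: the catch block is set anew each time, so feel for it. Over 2.5 rad/s forward is a snap: let go 2 mm short of the catch does it.
- plaster_block: White plaster block, 48 x 71 x 42 mm, origin at the centre of its underside; a bystander to the left of the stamp.
- charcoal_block: Black charcoal block, 45 x 71 x 22 mm, origin at the centre of its underside; a bystander to the near left of the stamp.
- flux_jar: White jar with a yellow lid, 46 mm in diameter, 41 mm tall, origin at the centre of its underside; a bystander to the right of the stamp.
- catch_middle (a point): Fixed point on the stand, 50 mm up: where the pin hooks if the catch stands mid-way (0.90 rad); the real place is up to 0.2 rad about the pivot either way (26 mm). Catch: dark steel hook lever, closed by a light spring; the pin pushes it aside (1 to 2 N) and it snaps shut behind it, holding by 2.5 mm. About 3 N outward on its trigger tongue (166 mm from the pivot, 68 mm up) fires it.
- buffer_middle (a point): Fixed point on the stand, 50 mm up: the tip of the buffer if the catch block stands mid-way; it is set anew together with the catch. Buffer: black rubber nose 15 mm thick on a spring, 109 mm from the pivot. The arm meets it 0.02 rad (2 mm at the handle) after the pin has passed the catch; each mm of squeeze adds 3.8 N at the handle. More than 10 N on it (3 mm) squashes it.

How it is judged (in metres and radians):
On the way:
1. the hammer is drawn back onto the catch (value of joint hammer above 0.65 rad), for 0.2 s.
At the end, for the whole second after the job is handed in: The hammer stays cocked by itself on the catch: its angle is above 0.65 rad (its rest on the anvil is 0) and still (under 0.1 rad/s) (value of joint hammer above 0.65 rad and velocity of joint hammer between -0.1 and 0.1 rad/s); the robot touches nothing.
It fails at once if the hammer snaps forward (faster than 2.5 rad/s, 0.2 m/s at the handle) (velocity of joint hammer below -2.5 rad/s).
It fails at once if the buffer is squashed (pressed by the hammer arm with more than 10 N) (contact force between buffer_c0 and hammer above 10 N).
It fails at once if a bystander is moved by more than 20 mm (distance of any of plaster_block, charcoal_block, flux_jar from where it was at the start of the episode above 0.02 m).
It also fails if it takes over 50 s, if anything falls off the work surface, if the arm or the gripper's body presses on something with over 40 N, if the wrist force passes 120 N, or if a joint passes its speed limit or range.

### The arm

A 7-joint arm with a two-finger parallel gripper is mounted at the origin on a cart in front of the work surface, level with it; the furniture and walls round the work are solid. World frame = base frame: x ahead of the robot, y to its left, z up, the work surface at z = 0. Lengths are in mm, angles in degrees, forces in N, time in s.
With the tool pointing down it reaches from about 350 to 900 mm from the base axis. Payload 8.1 kg.
Tool frame: the origin (TCP) lies midway between the tips of the shut fingers; the grasp point (between the pads) lies 19 mm behind it (robot.pinch_z is the distance from the TCP to the grasp point, in mm); y points along the fingers, z is the direction in which the jaws open and shut, and the axes are right-handed (so a half turn about y gives the same grasp; the last joint's range is limited). The gripper opens to 85 mm and grips with 20 to 120 N. Pads are 22 mm wide; open, the fingers measure 114 mm over their backs; the gripper's body (76 mm by 85 mm) begins 54 mm behind the grasp point. The pads swing forward as they close: fully open they stand 13 mm farther back than shut.
Start: joints at [61.215, 24.895, 1.432, 90.138, -0.665, 64.973, -4.303], TCP at [243.25, -575.735, 231.323] pointing down, gripper open.
Joint ranges: [-149.89, 149.89], [-25.12, 119.58], [-72.63, 75.52], [4.76, 147.25], [-75.54, 255.54], [6.69, 114.76], [-157.13, 157.13]. Speed limits (degrees/s): [127.2, 127.2, 172.46, 172.46, 180, 180, 180].

### API

Orientations are given as a 3x3 rotation matrix whose columns are the frame's x, y, z axes.
In Python, from workcell import robot gives the robot as it stands.
- The arm moves only by the shell command python3 -m inch 'ROWS' [OPENING] [FORCE]. ROWS is text: rows parted by semicolons, each of 6 numbers parted by spaces: the shift along the world's x, y, z as a fraction of full scale, then the turn, a rotation vector about the world's x, y, z as a fraction of full scale. A call has 1 to 12 rows; each row shifts and turns the pose as measured when the row begins; what a row does not reach is not made up. Full scale, the value 1, is 25 cm for a shift and 0.12 rad for a turn. A row lasts 1/8 s, in which the tool goes at most 62.5 mm and 10.7 degrees, less where a joint would pass 70% of its speed; a pose out of reach is approached as far as the arm can. A call with a number of a shift or a turn outside -1 to 1 is refused whole. A call with a gripper value outside its range is refused whole. OPENING is the opening in per cent of the stroke, from 0 (shut) to 100 (fully open), set as the call begins (- or left out, the last holds). The fingers move at their own pace and stop on an object; FORCE is the grip in N (left out, the last holds). Time passes only in rows, so rows that do not move let the fingers close. It gives the time, the measured TCP pose, the force and the opening at its end, in the units of the state.
- robot.state(): the state, without advancing time (a new reading comes with each control period).
- robot.get_image(name): name is "scene" or "top" or "wrist"; returns a dict with "img" (480x640x3 uint8, red, green, blue), "fx", "fy", "cx", "cy" (pixels), "k1" (the pictures are not rectified: a ray, as slopes to the right and down, at radius r is drawn at 1 + k1 r^2 times it, then the intrinsics apply), "rvec" (rotation vector, rad) and "tvec" (3), from world to camera coordinates, as OpenCV has them. Camera axes: x right, y down, z forward; pixel columns grow to the right and rows downward; lengths in mm; the calibration is good to about 2 mm. A picture is of the moment at which its call begins. There is no depth.
- robot.hand_in(): hands the job in, once; it reports no verdict.
The state is a dict: "t": time; "qpos": joint angles; "dq": joint speeds; "joint_torque": joint torques, N m; "tcp_pos": TCP position; "tool_rot": TCP orientation; "ft_force": force on the tool from outside, world axes, zero at the start; "torque": the same for the moment, N m; "grip_width": finger opening in mm.
Only numpy, scipy, OpenCV 4.12 (cv2) and the standard library are available. Lean on these libraries where they do the work, as an engineer would, in place of code of your own. Each camera call takes 0.05 s, during which the arm holds its last target. There are 200 camera calls.

## Working session

There is one attempt and no reset: what is moved stays moved. The work goes in short steps, Python scripts to look and compute and a shell command to move; the robot and the scene stay as the last step left them, time stands still between calls to the robot, and variables do not carry over. Pictures are saved under pics/ and viewed, about 8 in all and at most 12, crops included, and the job is handed in when it is done.

```bash
mkdir -p pics; ls; cat > h.py <<'E'
from workcell import robot
import cv2, numpy as np
def shot(n,f):
    d=robot.get_image(n); np.savez('pics/'+f+'.npz',**d); cv2.imwrite('pics/'+f+'.png',cv2.cvtColor(d['img'],cv2.COLOR_RGB2BGR)); return d
def load(f): return dict(np.load('pics/'+f+'.npz'))
def ray(d,u,v):
    p=np.array([(u-d['cx'])/d['fx'],(v-d['cy'])/d['fy']]); q=p.copy()
    for _ in range(20): q=p/(1+d['k1']*(q@q))
    R=cv2.Rodrigues(np.array(d['rvec'],float))[0]; t=np.array(d['tvec'],float).ravel()
    r=R.T@np.array([q[0],q[1],1]); return -R.T@t, r/np.linalg.norm(r)
def onz(d,u,v,z):
    o,r=ray(d,u,v); return o+r*(z-o[2])/r[2]
def proj(d,P):
    R=cv2.Rodrigues(np.array(d['rvec'],float))[0]; c=R@np.array(P,float)+np.array(d['tvec'],float).ravel()
    q=c[:2]/c[2]; q=q*(1+d['k1']*(q@q)); return q*[d['fx'],d['fy']]+[d['cx'],d['cy']]
def tri(a,b):
    (o1,r1),(o2,r2)=a,b; s=np.linalg.lstsq(np.c_[r1,-r2],o2-o1,rcond=None)[0]
    p,q=o1+s[0]*r1,o2+s[1]*r2; return (p+q)/2,np.linalg.norm(p-q)
E
python3 - <<'E'
from h import *
shot('scene','s0');shot('top','t0')
s=robot.state();print(s['t'],s['tcp_pos'],s['tool_rot'],s['ft_force'],s['grip_width'],robot.pinch_z)
E
```

```text
pics
0.1 [ 243.01202578 -575.31162934  230.59010209] [[-9.21197309e-01 -7.01580063e-04  3.89095137e-01]
 [-3.89095742e-01  1.28493676e-03 -9.21196425e-01]
 [ 1.46330403e-04 -9.99998928e-01 -1.45666210e-03]] [0.11961347 0.28090596 0.38755022] 85.22784109239646 18.700000000000003
```

View pics/t0.png

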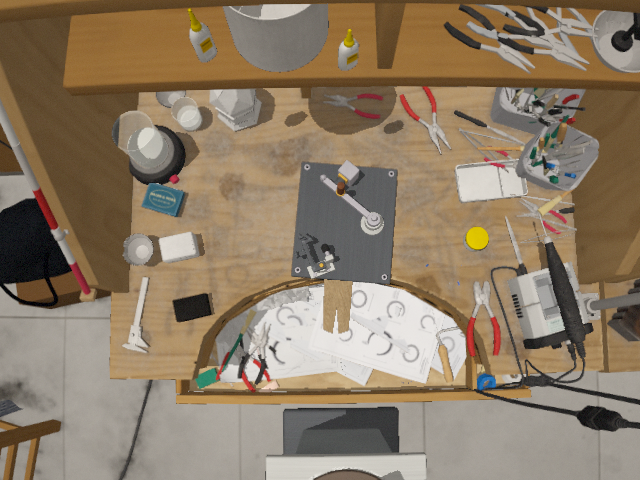

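View pics/s0.png

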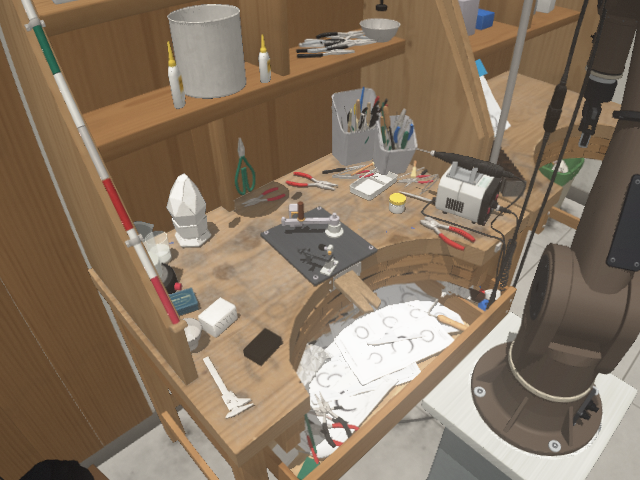

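The top view shows the plate around (345,223), with the anvil block at (348,172), pivot at (372,222), handle near (341,187) and catch at (320,262). The scene view shows the handle near (300,211). Next I'll measure these.

```bash
python3 - <<'E'
from h import *
t=load('t0');s=load('s0')
hsv=cv2.cvtColor(t['img'],cv2.COLOR_RGB2HSV)
m=((hsv[...,2]<100)&(hsv[...,1]<80)).astype(np.uint8); m[:150]=0;m[295:]=0;m[:,:280]=0;m[:,410:]=0
m=cv2.morphologyEx(m,cv2.MORPH_CLOSE,np.ones((5,5)))
c=max(cv2.findContours(m,0,2)[0],key=cv2.contourArea)
pts=np.array([onz(t,*p,10)[:2] for p in c[:,0].astype(float)],np.float32)
r=cv2.minAreaRect(pts);print('plate',r,cv2.boxPoints(r))
def hm(d,x0,y0,x1,y1):
    h=cv2.cvtColor(d['img'],cv2.COLOR_RGB2HSV)[y0:y1,x0:x1]
    m=((h[...,1]>110)&(h[...,0]<20)&(h[...,2]<190)).astype(np.uint8); n,l,st,ce=cv2.connectedComponentsWithStats(m)
    for i in range(1,n):
        if st[i,4]>8: print(st[i]+[x0,y0,0,0,0],ce[i]+[x0,y0])
hm(t,320,165,380,215);hm(s,284,198,312,226)
a=cv2.resize(cv2.cvtColor(t['img'][155:295,280:410],4),None,fx=3,fy=3,interpolation=2)
b=cv2.resize(cv2.cvtColor(s['img'][190:290,255:385],4),None,fx=3,fy=3,interpolation=2)
o=np.zeros((420,780,3),np.uint8);o[:,:390]=a;o[:300,390:]=b;cv2.imwrite('pics/c.png',o)
E
```

```text
plate ((615.519775390625, -7.7187347412109375), (199.25949096679688, 242.71597290039062), 84.45074462890625) [[ 485.0962    -95.146065]
 [ 726.6747   -118.61704 ]
 [ 745.94336    79.708595]
 [ 504.36487   103.17957 ]]
[336 182   9  14  89] [340.4494382  188.39325843]
[297 202   7  19  60] [300.06666667 210.56666667]
```

View pics/c.png

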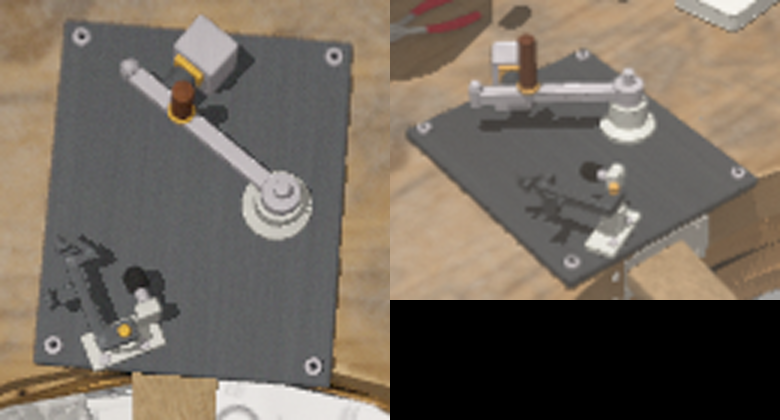

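```bash
python3 - <<'E'
from h import *
t=load('t0');s=load('s0')
for P in [(243,-575,231),(243,-575,330),(666,1.6,108),(666,1.6,60),(610.2,-62.5,60)]: print(P,proj(t,P),proj(s,P))
print('handle top tri',tri(ray(t,340.7,184.5),ray(s,300.5,203)))
print('handle base tri',tri(ray(t,340,193),ray(s,300.3,219.5)))
print('plaster',onz(t,180,247,42),'char',onz(t,192,307,22),'flux',onz(t,477,238,41))
print('pole base',onz(t,590,285,60),'motor',onz(t,545,305,100))
shot('wrist','w0')
o=np.zeros((480,640,3),np.uint8)
cv2.imwrite('pics/c2.png',np.hstack([cv2.cvtColor(s['img'][0:300,400:640],4),cv2.resize(cv2.cvtColor(load('w0')['img'],4),(400,300))]))
E
```

```text
(243, -575, 231) [678.17435555 406.38542433] [580.5230951  143.10631251]
(243, -575, 330) [708.88632658 410.85437735] [592.31793171 107.21044913]
(666, 1.6, 108) [341.00951136 186.57115353] [301.865841   202.43222043]
(666, 1.6, 60) [340.62311797 192.64747231] [302.49636927 217.87268552]
(610.2, -62.5, 60) [373.90531717 220.00897462] [335.82758671 216.93760002]
handle top tri (array([671.05942553,   1.98245195, 103.90432809]), np.float64(0.15833683392512196))
handle base tri (array([668.38625359,   4.25112027,  54.42332284]), np.float64(4.509482731985254))
plaster [564.82539664 322.52033736  42.        ] char [446.64754823 300.45865555  22.        ] flux [ 574.97238167 -269.22060452   41.        ]
pole base [ 474.08632461 -491.45584461   60.        ] motor [ 435.03304319 -380.6973734   100.        ]
```

View pics/c2.png

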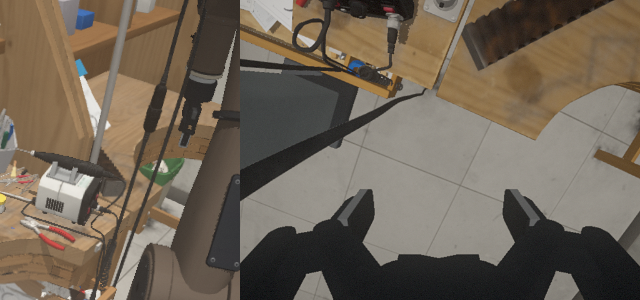

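```bash
python3 - <<'E'
from h import *
t=load('t0');s=load('s0')
print('conn',tri(ray(t,600,418),ray(s,553,108)))
print('conn ends',tri(ray(t,580,412),ray(s,549,130)),tri(ray(t,622,426),ray(s,557,85)))
for z in (0,100,200,300,400,500): print(z,onz(t,600,418,z).round(),onz(t,535,388,z).round(), onz(t,490,385,z).round())
E
```

```text
conn (array([ 257.77934773, -354.30802933,  387.29359355]), np.float64(4.120268772070522))
conn ends (array([ 256.7602935 , -347.28261816,  338.07849562]), np.float64(8.078527102460344)) (array([ 257.70991561, -359.99512393,  438.05871659]), np.float64(18.010400617133744))
0 [ 203. -526.    0.] [ 273. -387.    0.] [ 282. -293.    0.]
100 [ 217. -482.  100.] [ 281. -354.  100.] [ 290. -268.  100.]
200 [ 231. -438.  200.] [ 289. -321.  200.] [ 297. -242.  200.]
300 [ 244. -394.  300.] [ 297. -288.  300.] [ 304. -217.  300.]
400 [ 258. -350.  400.] [ 305. -255.  400.] [ 311. -192.  400.]
500 [ 271. -306.  500.] [ 313. -222.  500.] [ 319. -166.  500.]
```

```bash
python3 - <<'E'
from h import *
t=load('t0');s=load('s0')
a=cv2.resize(cv2.cvtColor(t['img'][340:480,460:640],4),(540,420),interpolation=2)
b=cv2.resize(cv2.cvtColor(s['img'][0:330,480:640],4),(240,495),interpolation=2)
o=np.zeros((495,780,3),np.uint8);o[:420,:540]=a;o[:,540:]=b;cv2.imwrite('pics/c3.png',o)
E
```

```text
(no output)
```

View pics/c3.png

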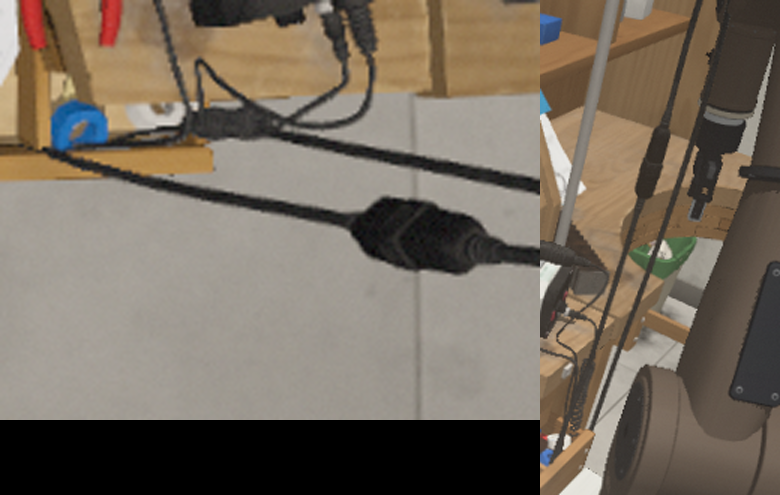

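```bash
python3 - <<'E'
from h import *
t=load('t0');s=load('s0')
def poly(p,n=40):
    p=np.array(p,float);k=np.linspace(0,len(p)-1,n);return np.c_[np.interp(k,range(len(p)),p[:,0]),np.interp(k,range(len(p)),p[:,1])]
T=lambda L:[(460+x/3,340+y/3) for x,y in L]
S=lambda L:[(480+(x-540)/1.5,y/1.5) for x,y in L]
A=poly(T([(50,152),(150,186),(250,204),(350,220),(480,248),(539,258)]));B=poly(T([(275,133),(400,160),(539,188)]))
L=S([(600,345),(620,275),(640,200),(663,120),(698,0)]);R=S([(595,425),(618,350),(655,240),(685,140),(697,85)])
for nm,l in(('L',L),('R',R)):
  for cn,c in(('A',A),('B',B)):
    for p in l:
      r=[tri(ray(t,*q),ray(s,*p)) for q in c]; P,e=min(r,key=lambda x:x[1]); print(nm,cn,np.round(p),P.round(),round(e,1))
E
```

```text
L A [520. 230.] [ 248. -339.   74.] 1.0
L A [533. 183.] [ 252. -344.  206.] 1.2
L A [547. 133.] [ 256. -348.  330.] 0.4
L A [562.  80.] [ 257. -355.  449.] 1.3
L A [585.   0.] [ 257. -314.  609.] 36.6
L B [520. 230.] [ 277. -428.    9.] 1.4
L B [533. 183.] [ 277. -417.  162.] 0.6
L B [547. 133.] [ 277. -409.  301.] 0.2
L B [562.  80.] [ 276. -398.  432.] 6.5
L B [585.   0.] [ 271. -322.  604.] 58.9
R A [517. 283.] [ 229. -393. -132.] 0.4
R A [532. 233.] [ 234. -393.   42.] 1.8
R A [557. 160.] [ 238. -411.  247.] 0.5
R A [577.  93.] [ 240. -408.  411.] 6.2
R A [585.  57.] [ 244. -369.  496.] 27.2
R B [517. 283.] [ 262. -505. -233.] 3.2
R B [532. 233.] [ 263. -483.  -25.] 1.5
R B [557. 160.] [ 260. -483.  210.] 0.2
R B [577.  93.] [ 259. -422.  399.] 34.7
R B [585.  57.] [ 261. -381.  488.] 53.1
```

A near-vertical pair of cables hangs at about (255,-345) and (262,-483). I'll retract inside them with the gripper shut, swing round, then extend.

```bash
python3 -m inch '-0.17 0.03 0 0 0 0;-0.17 0.03 0 0 0 0;-0.04 0.18 0 0 0 0;-0.04 0.18 0 0 0 0;-0.04 0.18 0 0 0 0;-0.04 0.18 0 0 0 0;-0.03 0.18 0 0 0 0' 0 40; python3 -c "
from h import *
s=robot.state();print(s['qpos'],s['ft_force'],s['tool_rot'][:,2])"
```

```text
t: 1.02
tcp_pos: [106.5, -329.4, 227.9]
tool_rot: [[-0.922, -0.002, 0.388], [-0.388, 0.003, -0.922], [0.0, -1.0, -0.004]]
ft_force: [0.8, 0.1, 0.4]
grip_width: -0.4
[ 6.45428375e+01 -1.28090558e+00 -1.30774909e+00  1.24754018e+02
 -2.51143952e-02  5.67353945e+01 -3.92328971e+00] [0.77525729 0.12588318 0.44068346] [ 0.38795364 -0.92167175 -0.00362644]
```

```bash
python3 -m inch '0.166 0.049 0 0 0 1;0.15 0.082 0 0 0 1;0.139 0.099 0 0 0 1;0.126 0.116 0 0 0 1'; python3 -m inch '0.111 0.13 0 0 0 1;0.094 0.142 0 0 0 1;0.076 0.153 0 0 0 1;0.057 0.161 0 0 0 0.5;0 0 0 0 0 0'; python3 -c "
from h import *
s=robot.state();print(s['qpos'],s['ft_force'],s['tool_rot'])"
```

```text
t: 1.52
tcp_pos: [252.1, -238.4, 228.2]
tool_rot: [[-0.632, -0.003, 0.775], [-0.775, 0.0, -0.632], [0.001, -1.0, -0.002]]
ft_force: [0.6, 0.7, 0.0]
grip_width: 0.4
t: 2.15
tcp_pos: [340.6, -84.6, 228.6]
tool_rot: [[-0.242, -0.0, 0.97], [-0.97, -0.001, -0.242], [0.001, -1.0, -0.0]]
ft_force: [-0.9, -1.5, 0.1]
grip_width: 0.1
[ 35.74824794   0.97793079 -30.22116438 122.4941713    0.63670179
  56.67241813  -8.80160725] [-0.93088061 -1.51038875  0.10616396] [[-2.41623766e-01 -2.40712568e-04  9.70369980e-01]
 [-9.70369748e-01 -6.74149946e-04 -2.41623876e-01]
 [ 7.12336773e-04 -9.99999744e-01 -7.06895451e-05]]
```

```bash
python3 -m inch '0.186 0.05 0 0 0 0;0.186 0.05 0 0 0 0;0.186 0.05 0 0 0 0;0.186 0.05 0 0 0 0;0.186 0.05 0 0 0 0;0.186 0.05 0 0 0 0;0.1 0.03 0 0 0 0;0 0 0 0 0 0;0 0 0 0 0 0' 80 40; python3 - <<'E'
from h import *
s=robot.state();print(s['tcp_pos'],s['ft_force'],s['grip_width'])
d=shot('wrist','w1');shot('top','t1');shot('scene','s1')
for P in [(666,1.6,108),(666,1.6,60),(671,2,108),(610.2,-62.5,60)]: print(proj(d,P))
E
```

```text
t: 3.28
tcp_pos: [650.1, -11.8, 223.6]
tool_rot: [[-0.258, -0.009, 0.966], [-0.966, -0.009, -0.258], [0.011, -1.0, -0.006]]
ft_force: [-0.2, -0.6, -0.7]
grip_width: 68.4
[650.12419807 -11.79648025 223.57774642] [-0.23844576 -0.5997154  -0.67074985] 68.43014022625404
[333.52345568 215.05993831]
[331.44672463 203.41049821]
[339.90043272 212.86777219]
[290.73470518 283.70801046]
```

View pics/w1.png

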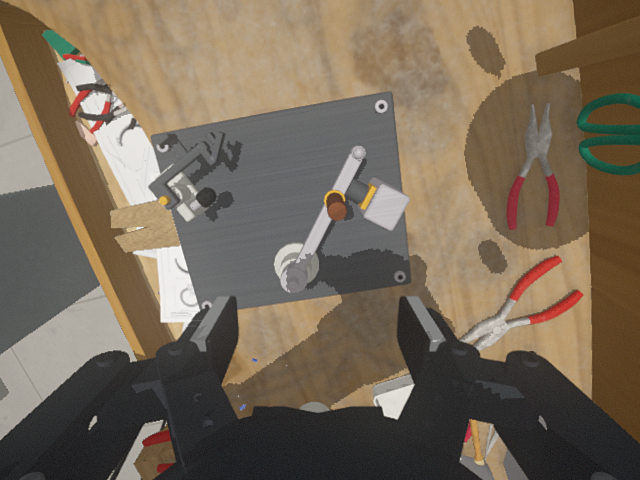

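Wrist view: handle top near (337,213), arm collar at (335,199), pivot cap around (294,282), catch and buffer near (185,190).

```bash
python3 - <<'E'
from h import *
d=load('w1');t=load('t0')
print('handle',onz(d,337.5,214,108),'tri',tri(ray(d,337.5,214),ray(t,340.7,185)))
c=np.array([[161,146],[382,105],[400,277],[208,305]],float) # screws, z=10
P=np.array([onz(d,*p,11)[:2] for p in c]);print(P,P.mean(0));print(np.diff(P,axis=0))
print('pin',onz(d,359,153,62),'buffer',onz(d,206,197,58))
E
```

```text
handle [669.06341264   1.62306853 108.        ] tri (array([668.95118104,   1.99763372, 108.96762997]), np.float64(0.39273483599231906))
[[ 517.28597049   91.59021411]
 [ 734.99470274   71.78002952]
 [ 717.40987779 -104.66908447]
 [ 503.359487    -83.23565931]] [618.2625095   -6.13362504]
[[ 217.70873226  -19.8101846 ]
 [ -17.58482495 -176.44911399]
 [-214.05039079   21.43342516]]
pin [698.92845077  37.510093    62.        ] buffer [560.2998419   35.42490831  58.        ]
```

```bash
python3 -m inch '0.075 0.055 0 0 0 0;0 0 0 0 0 0;0 0 -0.16 0 0 0;0 0 -0.16 0 0 0;0 0 -0.08 0 0 0;0 0 0 0 0 0'
```

```text
t: 4.18
tcp_pos: [665.9, -2.5, 125.1]
tool_rot: [[-0.262, -0.005, 0.965], [-0.965, -0.013, -0.262], [0.014, -1.0, -0.001]]
ft_force: [0.3, 0.7, 0.3]
grip_width: 68.4
```

```bash
python3 -m inch '0.012 0.018 -0.06 0 0 0;0 0.002 -0.06 0 0 0;0 0 -0.06 0 0 0;0 0 0 0 0 0;0 0 0 0 0 0'; python3 - <<'E'
from h import *
shot('wrist','w2')
E
```

```text
t: 4.8
tcp_pos: [670.0, 2.5, 79.7]
tool_rot: [[-0.262, -0.002, 0.965], [-0.965, -0.013, -0.262], [0.013, -1.0, 0.002]]
ft_force: [-0.0, 0.0, 0.4]
grip_width: 68.1
```

View pics/w2.png

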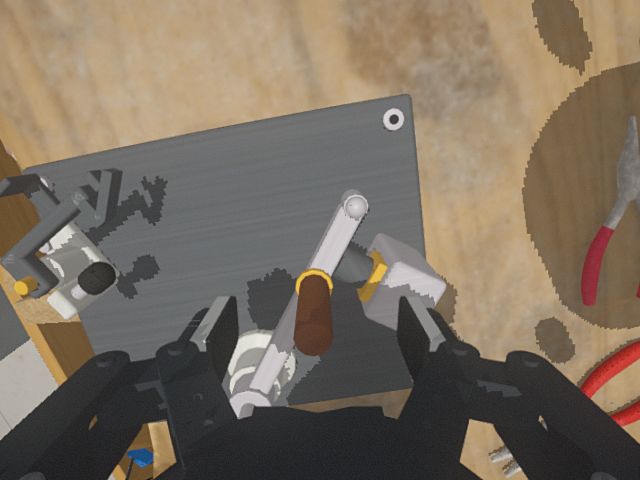

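The handle, at (316,330), sits midway between the pads, so I'll close on it.

```bash
python3 -m inch '0 0 -0.008 0 0 0;0 0 0 0 0 0;0 0 0 0 0 0;0 0 0 0 0 0;0 0 0 0 0 0;0 0 0 0 0 0;0 0 0 0 0 0' 0 60
```

```text
t: 5.72
tcp_pos: [668.4, 3.0, 78.8]
tool_rot: [[-0.262, -0.004, 0.965], [-0.965, -0.013, -0.262], [0.014, -1.0, -0.0]]
ft_force: [-1.6, 0.5, 1.1]
grip_width: 13.3
```

```bash
cat > g.py <<'E'
import sys
from h import *
p=np.array([612.7,-61.2])
def rep():
    s=robot.state();v=s['tcp_pos'][:2]-p;a=np.arctan2(v[1],v[0]);f=s['ft_force']
    yaw=np.arctan2(s['tool_rot'][1,2],s['tool_rot'][0,2])
    tn=np.array([-np.sin(a),np.cos(a)]);ra=np.array([np.cos(a),np.sin(a)])
    print('t %.2f theta %.4f r %.2f z %.1f Ft %.2f Fr %.2f Fz %.2f yaw %.3f mz %.2f w %.1f'%(s['t'],a-.856,np.hypot(*v),s['tcp_pos'][2],f[:2]@tn,f[:2]@ra,f[2],yaw,s['torque'][2],s['grip_width']))
    return s,a
if __name__=='__main__':
    s,a=rep()
    st=float(sys.argv[1]) if len(sys.argv)>1 else .1
    c=s['tcp_pos'][:2]
    for i in range(1,int(sys.argv[2])+1 if len(sys.argv)>2 else 4):
        q=p+85*np.array([np.cos(a+st*i),np.sin(a+st*i)]);print(np.round((q-c)/250,4));c=q
E
python3 g.py .1 6
```

```text
t 5.72 theta 0.0006 r 85.01 z 78.8 Ft 1.56 Fr -0.69 Fz 1.10 yaw -0.265 mz 0.03 w 13.3
[-0.0268  0.0209]
[-0.0287  0.0182]
[-0.0304  0.0152]
[-0.0318  0.0121]
[-0.0328  0.0089]
[-0.0335  0.0056]
```

```bash
python3 -m inch '-0.027 0.021 0 0 0 0.83;-0.029 0.018 0 0 0 0.83;-0.03 0.015 0 0 0 0.83;0 0 0 0 0 0'; python3 g.py .1 4
```

```text
t: 6.22
tcp_pos: [649.7, 15.6, 78.8]
tool_rot: [[0.038, 0.006, 0.999], [-0.999, -0.013, 0.038], [0.013, -1.0, 0.005]]
ft_force: [2.0, 0.1, -1.2]
grip_width: 13.2
t 6.22 theta 0.2660 r 85.21 z 78.8 Ft -1.75 Fr 0.99 Fz -1.18 yaw 0.038 mz -0.32 w 13.2
[-0.0317  0.0124]
[-0.0325  0.01  ]
[-0.0333  0.0067]
[-0.0338  0.0034]
```

```bash
python3 -m inch '-0.032 0.013 0 0 0 0.7;-0.033 0.009 0 0 0 0.83;0 0 0 0 0 0;0 0 0 0 0 0'; python3 g.py .03 4;  python3 -m inch '0 0 0 0 0 0'; python3 g.py .05 4
```

```text
t: 6.72
tcp_pos: [636.4, 20.8, 78.8]
tool_rot: [[0.211, 0.012, 0.977], [-0.977, -0.009, 0.211], [0.012, -1.0, 0.009]]
ft_force: [2.8, 1.0, -0.4]
grip_width: 13.3
t 6.72 theta 0.4332 r 85.32 z 78.8 Ft -2.37 Fr 1.77 Fz -0.44 yaw 0.212 mz -0.38 w 13.3
[-0.0102  0.0015]
[-0.0099  0.0024]
[-0.01    0.0021]
[-0.01    0.0018]
t: 6.85
tcp_pos: [636.8, 20.7, 78.8]
tool_rot: [[0.208, 0.012, 0.978], [-0.978, -0.009, 0.209], [0.012, -1.0, 0.009]]
ft_force: [2.1, 0.7, -1.7]
grip_width: 13.1
t 6.85 theta 0.4290 r 85.33 z 78.8 Ft -1.78 Fr 1.23 Fz -1.73 yaw 0.210 mz -0.41 w 13.1
[-0.0168  0.0031]
[-0.0166  0.0036]
[-0.0168  0.0027]
[-0.0169  0.0019]
```

```bash
sed -i "s/    return s,a/    print('Feq %.2f expect %.2f'%(-(f[:2]@tn)-s['torque'][2]\/.085, 3.3+5.9*(a-.856)));return s,a/" g.py
python3 -m inch '-0.017 0.003 0 0 0 0.4;-0.017 0.003 0 0 0 0.42;-0.017 0.003 0 0 0 0.42;0 0 0 0 0 0'; python3 g.py .05 2;  python3 -m inch '-0.017 0.001 0 0 0 0.42'; python3 g.py .02 3
```

```text
t: 7.35
tcp_pos: [623.9, 23.4, 78.8]
tool_rot: [[0.359, 0.014, 0.933], [-0.933, -0.007, 0.359], [0.012, -1.0, 0.01]]
ft_force: [2.1, 1.8, -1.6]
grip_width: 12.8
t 7.35 theta 0.5834 r 85.36 z 78.8 Ft -1.85 Fr 2.09 Fz -1.56 yaw 0.367 mz -0.38 w 12.8
Feq 6.32 expect 6.74
[-0.0171  0.0004]
[-0.017  0.001]
t: 7.48
tcp_pos: [619.9, 23.9, 78.8]
tool_rot: [[0.406, 0.015, 0.914], [-0.914, -0.006, 0.406], [0.011, -1.0, 0.011]]
ft_force: [2.8, 2.0, -3.4]
grip_width: 13.3
t 7.47 theta 0.6304 r 85.37 z 78.8 Ft -2.60 Fr 2.18 Fz -3.43 yaw 0.418 mz -0.36 w 13.3
Feq 6.85 expect 7.02
[-0.0069 -0.001 ]
[-0.0068  0.0004]
[-0.0068  0.0002]
```

```bash
cat > k.py <<'E'
from g import *
import sys
s,a=rep(); f=s['ft_force'];e=-(f[0]*-np.sin(a)+f[1]*np.cos(a))-s['torque'][2]/.085-(3.3+5.9*(a-.856))
sys.exit(0 if abs(e)<float(sys.argv[1]) else 1)
E
I="python3 -m inch"
python3 -m inch '-0.008 0 0 0 0 0.2' >/dev/null; python3 k.py 2.5 && python3 -m inch '-0.008 0 0 0 0 0.2'>/dev/null; python3 k.py 2.5 && python3 -m inch '-0.008 0 0 0 0 0.2' >/dev/null; python3 k.py 2.5 &&  python3 -m inch '-0.008 0 0 0 0 0.2' >/dev/null; python3 k.py 2.5 && python3 -m inch '-0.008 0 0 0 0 0.2' >/dev/null; python3 k.py 2.5; python3 g.py .02 2
```

```text
t 7.60 theta 0.6544 r 85.40 z 78.8 Ft -2.58 Fr 2.04 Fz -2.26 yaw 0.442 mz -0.45 w 13.3
Feq 7.84 expect 7.16
t 7.72 theta 0.6783 r 85.38 z 78.8 Ft -2.38 Fr 2.04 Fz -1.93 yaw 0.467 mz -0.37 w 13.1
Feq 6.72 expect 7.30
t 7.85 theta 0.7024 r 85.37 z 78.8 Ft -2.80 Fr 2.16 Fz -1.80 yaw 0.492 mz -0.46 w 13.1
Feq 8.17 expect 7.44
t 7.97 theta 0.7266 r 85.37 z 78.8 Ft -2.51 Fr 2.18 Fz -2.68 yaw 0.517 mz -0.48 w 13.1
Feq 8.19 expect 7.59
t 8.10 theta 0.7511 r 85.38 z 78.8 Ft -2.72 Fr 2.01 Fz -2.28 yaw 0.543 mz -0.48 w 13.2
Feq 8.34 expect 7.73
t 8.10 theta 0.7511 r 85.38 z 78.8 Ft -2.72 Fr 2.01 Fz -2.28 yaw 0.543 mz -0.48 w 13.2
Feq 8.34 expect 7.73
[-0.0067 -0.0018]
[-0.0068 -0.0005]
```

```bash
python3 -m inch '-0.006 -0.001 0 0 0 0.15' >/dev/null; python3 k.py 2 && python3 -m inch '-0.006 -0.001 0 0 0 0.15'>/dev/null; python3 k.py 2 && python3 -m inch '-0.006 -0.001 0 0 0 0.15' >/dev/null; python3 k.py 2 &&  python3 -m inch '-0.006 -0.001 0 0 0 0.15' >/dev/null; python3 k.py 2 && python3 -m inch '-0.006 -0.001 0 0 0 0.15' >/dev/null; python3 k.py 2 && python3 -m inch '-0.006 -0.001 0 0 0 0.15' >/dev/null; python3 k.py 2; python3 g.py .02 2
```

```text
t 8.22 theta 0.7704 r 85.36 z 78.8 Ft -2.48 Fr 2.47 Fz -2.81 yaw 0.562 mz -0.42 w 13.4
Feq 7.47 expect 7.85
t 8.35 theta 0.7889 r 85.34 z 78.8 Ft -2.79 Fr 2.52 Fz -2.65 yaw 0.582 mz -0.38 w 13.3
Feq 7.30 expect 7.95
t 8.47 theta 0.8076 r 85.32 z 78.8 Ft -1.87 Fr 2.46 Fz -2.85 yaw 0.601 mz -0.46 w 13.2
Feq 7.25 expect 8.06
t 8.60 theta 0.8267 r 85.34 z 78.8 Ft -2.47 Fr 2.52 Fz -2.55 yaw 0.620 mz -0.40 w 13.3
Feq 7.21 expect 8.18
t 8.72 theta 0.8452 r 85.35 z 78.8 Ft -3.61 Fr 3.13 Fz -1.97 yaw 0.640 mz -0.42 w 12.9
Feq 8.61 expect 8.29
t 8.85 theta 0.8640 r 85.34 z 78.9 Ft -2.92 Fr 2.89 Fz -3.53 yaw 0.659 mz -0.44 w 12.7
Feq 8.05 expect 8.40
t 8.85 theta 0.8640 r 85.34 z 78.9 Ft -2.92 Fr 2.89 Fz -3.53 yaw 0.659 mz -0.44 w 12.7
Feq 8.05 expect 8.40
[-0.0065 -0.0024]
[-0.0067 -0.0012]
```

```bash
python3 -m inch '-0.006 -0.0016 0 0 0 0.15' >/dev/null; python3 k.py 2 && python3 -m inch '-0.006 -0.0016 0 0 0 0.15'>/dev/null; python3 k.py 2 && python3 -m inch '-0.006 -0.0016 0 0 0 0.15' >/dev/null; python3 k.py 2 &&  python3 -m inch '-0.006 -0.002 0 0 0 0.15' >/dev/null; python3 k.py 2 && python3 -m inch '-0.006 -0.002 0 0 0 0.15' >/dev/null; python3 k.py 2; python3 g.py .02 2
```

```text
t 8.97 theta 0.8832 r 85.32 z 78.8 Ft -3.04 Fr 3.16 Fz -2.84 yaw 0.678 mz -0.48 w 12.8
Feq 8.62 expect 8.51
t 9.10 theta 0.9022 r 85.34 z 78.8 Ft -3.31 Fr 3.14 Fz -4.30 yaw 0.698 mz -0.46 w 13.0
Feq 8.67 expect 8.62
t 9.22 theta 0.9170 r 85.31 z 78.9 Ft -6.36 Fr 3.57 Fz -5.25 yaw 0.717 mz -0.52 w 13.1
Feq 12.46 expect 8.71
t 9.22 theta 0.9170 r 85.31 z 78.9 Ft -6.36 Fr 3.57 Fz -5.25 yaw 0.717 mz -0.52 w 13.1
Feq 12.46 expect 8.71
t 9.22 theta 0.9170 r 85.31 z 78.9 Ft -6.36 Fr 3.57 Fz -5.25 yaw 0.717 mz -0.52 w 13.1
Feq 12.46 expect 8.71
t 9.22 theta 0.9170 r 85.31 z 78.9 Ft -6.36 Fr 3.57 Fz -5.25 yaw 0.717 mz -0.52 w 13.1
Feq 12.46 expect 8.71
[-0.0064 -0.0027]
[-0.0066 -0.0016]
```

```bash
python3 - <<'E'
from h import *
d=shot('wrist','w3')
from g import rep; rep()
a=cv2.cvtColor(d['img'],4);cv2.imwrite('pics/w3c.png',cv2.resize(a[150:450,100:500],None,fx=2,fy=2,interpolation=2))
E
```

```text
t 9.28 theta 0.9184 r 85.35 z 78.9 Ft -4.78 Fr 2.54 Fz -5.20 yaw 0.718 mz -0.43 w 13.2
Feq 9.85 expect 8.72
```

View pics/w3c.png

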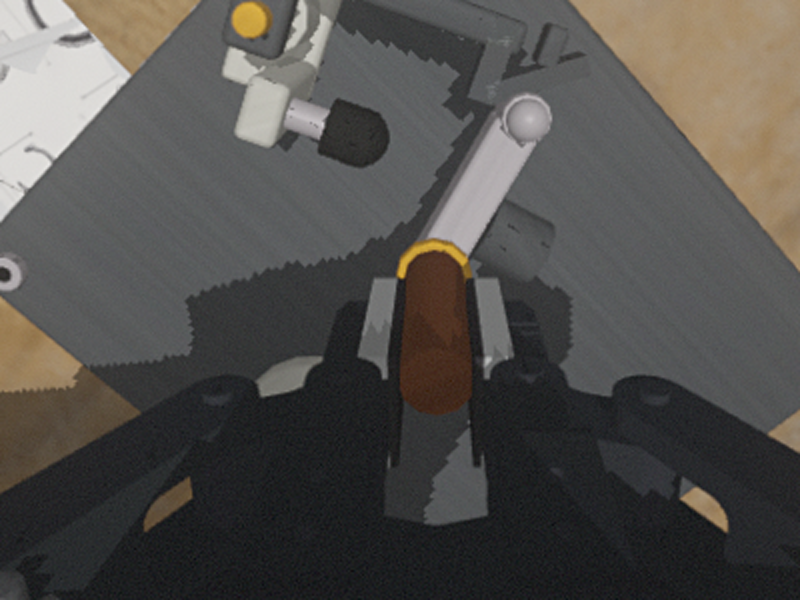

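The pin at (525,115) has just met the hook lever's ramp. The buffer at (360,135) is still about 20 mm from the arm, so this is the catch and not the buffer. I'll keep drawing back in small steps.

```bash
python3 -m inch '-0.006 -0.002 0 0 0 0.15' >/dev/null; python3 k.py 5 && python3 -m inch '-0.006 -0.002 0 0 0 0.15'>/dev/null; python3 k.py 5 && python3 -m inch '-0.006 -0.002 0 0 0 0.15' >/dev/null; python3 k.py 5 ; python3 g.py .02 2
```

```text
t 9.40 theta 0.9322 r 85.33 z 78.8 Ft -6.12 Fr 3.44 Fz -5.55 yaw 0.737 mz -0.52 w 13.0
Feq 12.27 expect 8.80
t 9.53 theta 0.9416 r 85.84 z 79.0 Ft -11.90 Fr 2.93 Fz -10.23 yaw 0.757 mz 0.17 w 13.5
Feq 9.85 expect 8.86
t 9.65 theta 0.9399 r 85.92 z 79.1 Ft -12.76 Fr 1.68 Fz -13.29 yaw 0.777 mz 0.03 w 13.8
Feq 12.46 expect 8.85
t 9.65 theta 0.9399 r 85.92 z 79.1 Ft -12.76 Fr 1.68 Fz -13.29 yaw 0.777 mz 0.03 w 13.8
Feq 12.46 expect 8.85
[-0.0058 -0.0052]
[-0.0066 -0.0017]
```

```bash
python3 - <<'E'
from h import *
d=shot('wrist','w4');s=shot('scene','s4');t=shot('top','t4')
from g import rep; r,_=rep();print(r['joint_torque'].round(1),r['torque'],r['tool_rot'][:,1])
o=np.zeros((600,800,3),np.uint8)
o[:300,:400]=cv2.cvtColor(d['img'][150:450,100:500],4)
o[:300,400:]=cv2.resize(cv2.cvtColor(d['img'][140:290,150:350],4),(400,300),interpolation=2)
o[300:,:400]=cv2.resize(cv2.cvtColor(s['img'][130:280,230:430],4),(400,300),interpolation=2)
o[300:,400:]=cv2.resize(cv2.cvtColor(t['img'][150:300,260:460],4),(400,300),interpolation=2)
cv2.imwrite('pics/m4.png',o)
E
```

```text
t 9.80 theta 0.9402 r 85.93 z 79.1 Ft -11.55 Fr 2.91 Fz -10.92 yaw 0.777 mz 0.08 w 13.0
Feq 10.61 expect 8.85
[  3.  -72.4 -12.8 -21.   -0.4   3.2   0. ] [ 0.80531363 -1.6173069   0.0795164 ] [ 0.021858    0.00519235 -0.9997476 ]
```

View pics/m4.png

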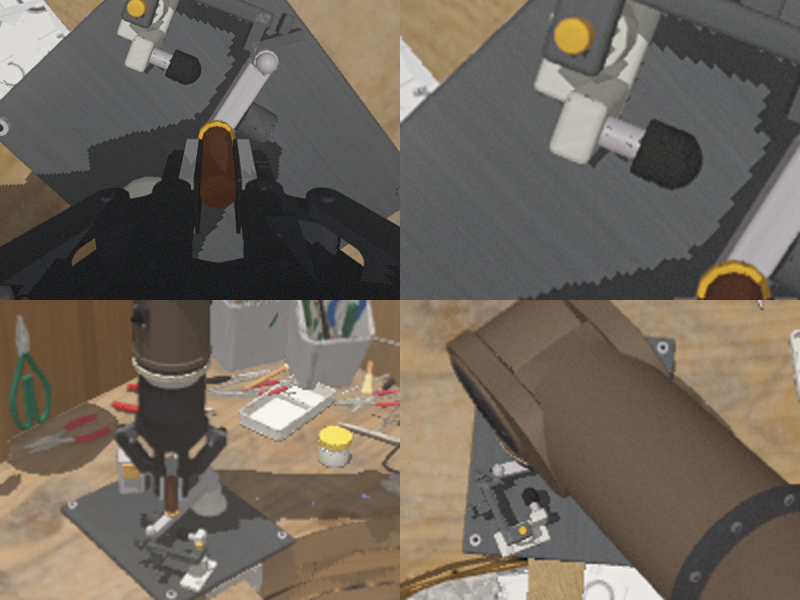

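```bash
python3 - <<'E'
from h import *
r=robot.state();print(r['qpos'].round(1),r['dq'].round(2),r['ft_force'],r['torque'])
a=load('w3')['img'];b=load('w4')['img']
A=cv2.resize(cv2.cvtColor(a[140:265,270:420],4),(400,333),interpolation=2);B=cv2.resize(cv2.cvtColor(b[140:265,270:420],4),(400,333),interpolation=2)
T=load('t4')['img'];C=cv2.resize(cv2.cvtColor(T[210:290,290:385],4),(317,267),interpolation=2)
S=load('s4')['img'];D=cv2.resize(cv2.cvtColor(S[215:275,280:350],4),(311,267),interpolation=2)
o=np.zeros((600,800,3),np.uint8);o[:333,:400]=A;o[:333,400:]=B;o[333:,:317]=C;o[333:,400:711]=D;cv2.imwrite('pics/m5.png',o)
E
```

```text
[ 21.9  38.  -43.3 102.4  32.7  51.4   8.6] [-0.1   0.06  0.08 -0.18  0.   -0.01 -0.13] [ 10.60643997   5.41258181 -10.92212154] [ 0.80531363 -1.6173069   0.0795164 ]
```

View pics/m5.png

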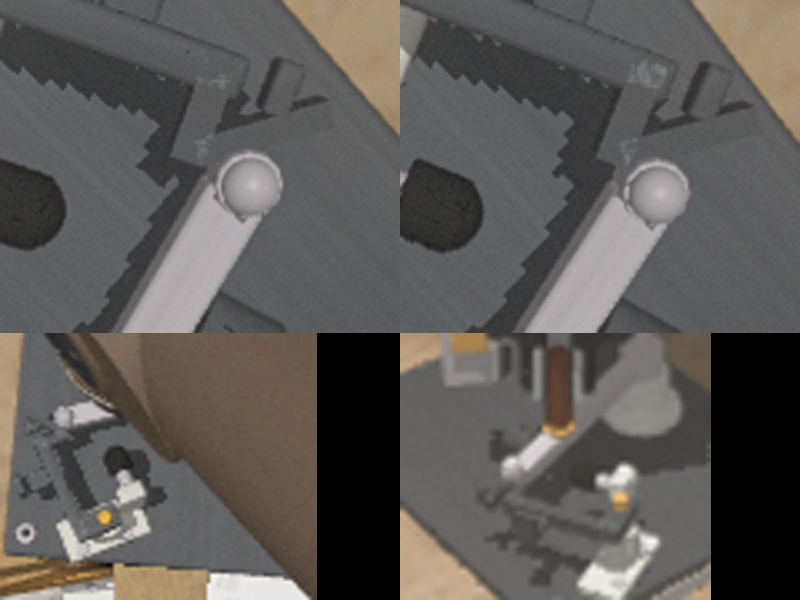

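The pin is still on the lever's ramp and nothing else is touching. Total excess is about 3 N, in line with the catch's stated resistance. My small steps just stall against the arm's compliance, so I'll use slightly larger ones, checking the force after each.

```bash
python3 -m inch '-0.009 -0.003 -0.001 0 0.08 0.12' >/dev/null; python3 k.py 6 && python3 -m inch '-0.009 -0.003 -0.001 0 0.08 0.12' >/dev/null; python3 k.py 6 ; python3 g.py .02 2
```

```text
t 9.93 theta 0.9443 r 85.97 z 79.1 Ft -10.28 Fr 2.97 Fz -9.12 yaw 0.793 mz -0.13 w 13.0
Feq 11.81 expect 8.87
t 10.05 theta 0.9495 r 86.00 z 79.0 Ft -9.71 Fr 2.27 Fz -9.17 yaw 0.809 mz -0.30 w 13.3
Feq 13.30 expect 8.90
t 10.05 theta 0.9495 r 86.00 z 79.0 Ft -9.71 Fr 2.27 Fz -9.17 yaw 0.809 mz -0.30 w 13.3
Feq 13.30 expect 8.90
[-0.0057 -0.0055]
[-0.0066 -0.0018]
```

```bash
python3 -m inch '-0.009 -0.003 -0.001 0 0.08 0.12' >/dev/null; python3 k.py 6 && python3 -m inch '-0.009 -0.003 -0.001 0 0.08 0.12' >/dev/null; python3 k.py 6 && python3 -m inch '-0.009 -0.003 -0.001 0 0.08 0.12' >/dev/null; python3 k.py 6  && python3 -m inch '-0.009 -0.003 -0.001 0 0.04 0.12' >/dev/null; python3 k.py 6;python3 -c "
from h import *
s=robot.state();print(s['tool_rot'][:,1],s['torque'],s['ft_force'],s['tcp_pos'])"
```

```text
t 10.18 theta 0.9558 r 86.08 z 79.0 Ft -9.17 Fr 4.04 Fz -8.90 yaw 0.825 mz -0.42 w 13.3
Feq 14.12 expect 8.94
t 10.30 theta 0.9639 r 86.12 z 79.0 Ft -8.70 Fr 2.19 Fz -8.38 yaw 0.840 mz -0.51 w 13.0
Feq 14.66 expect 8.99
t 10.43 theta 0.9648 r 85.84 z 79.1 Ft -11.54 Fr 2.03 Fz -10.49 yaw 0.857 mz -0.14 w 13.1
Feq 13.24 expect 8.99
t 10.55 theta 0.9659 r 85.84 z 79.1 Ft -10.75 Fr 4.46 Fz -10.73 yaw 0.873 mz -0.26 w 13.1
Feq 13.79 expect 9.00
[-0.01014014  0.01504875 -0.99983534] [ 0.84899159 -2.12849353 -0.25914619] [  9.29999977   6.99286334 -10.72798392] [591.37098171  21.94585976  79.1415032 ]
```

```bash
python3 - <<'E'
from h import *
d=load('w4');p=np.array([612.7,-61.2])
for n,u,v,z in [('nosetip',301,220,56),('nosecorner',293,232,56),('nosetip50',301,220,50),('pintop',367,212,62),('armedgeL',349,213,56),('hook nose',355,199,56)]:
    P=onz(d,u,v,z);w=P[:2]-p;print(n,P.round(1),'r',np.hypot(*w).round(1),'theta',(np.arctan2(w[1],w[0])-.856).round(3))
E
```

```text
nosetip [564.4  42.   56. ] r 113.9 theta 1.152
nosecorner [565.8  34.9  56. ] r 107.0 theta 1.169
nosetip50 [565.3  40.8  50. ] r 112.5 theta 1.15
pintop [582.8  67.1  62. ] r 131.7 theta 0.944
armedgeL [578.5  60.5  56. ] r 126.4 theta 0.989
hook nose [575.7  67.2  56. ] r 133.6 theta 0.996
```

The buffer touches at θ≈1.09 (so the catch is around 1.07), and the arm is at 0.966. There is room for firmer steps.

```bash
python3 -m inch '-0.014 -0.005 -0.003 0 0 0.15' >/dev/null; python3 k.py 9 && python3 -m inch '-0.014 -0.005 -0.003 0 0 0.15' >/dev/null; python3 k.py 9;python3 - <<'E'
from h import *
s=robot.state();print(s['tool_rot'][:,1],s['torque'],s['ft_force'],s['tcp_pos'])
d=shot('wrist','w5')
for f in('w3','w4','w5'):
    g=load(f)['img']
    cv2.imwrite('pics/%s_z.png'%f,cv2.cvtColor(g[140:265,270:420],4))
E
```

```text
t 10.68 theta 0.9804 r 85.90 z 79.1 Ft -8.53 Fr 3.09 Fz -2.36 yaw 0.893 mz -0.20 w 13.2
Feq 10.91 expect 9.08
t 10.80 theta 0.9992 r 85.88 z 79.1 Ft -7.90 Fr 2.49 Fz -2.62 yaw 0.913 mz -0.23 w 13.2
Feq 10.57 expect 9.20
[-0.00199794  0.01812825 -0.99983367] [ 0.46443831 -1.38701975 -0.22730172] [ 6.88213782  4.61146426 -2.6246745 ] [588.60075211  21.22948441  79.05647585]
```

```bash
python3 -m inch '-0.011 -0.005 -0.003 0 0 0.15' >/dev/null; python3 k.py 4 && python3 -m inch '-0.011 -0.005 -0.003 0 0 0.15' >/dev/null; python3 k.py 4 && python3 -m inch '-0.010 -0.005 -0.002 0 0 0.13' >/dev/null; python3 k.py 4; python3 -c "
from h import *
s=robot.state();print(s['tool_rot'][:,1],s['torque'],s['ft_force'],s['tcp_pos'])"
```

```text
t 10.97 theta 1.0144 r 85.88 z 79.1 Ft -7.77 Fr 3.38 Fz -3.61 yaw 0.934 mz -0.26 w 13.1
Feq 10.84 expect 9.29
t 11.10 theta 1.0296 r 85.85 z 79.1 Ft -7.84 Fr 4.08 Fz -2.01 yaw 0.954 mz -0.31 w 13.2
Feq 11.54 expect 9.37
t 11.22 theta 1.0473 r 85.82 z 79.1 Ft -5.68 Fr 2.82 Fz -3.34 yaw 0.971 mz -0.27 w 12.8
Feq 8.83 expect 9.48
[ 0.00676656  0.02203673 -0.99973426] [ 0.36829638 -0.69631287 -0.26769856] [ 4.44827138  4.51510749 -3.33870292] [584.68559511  19.91971812  79.12944883]
```

The force dropped back to the spring line, so the pin has passed the catch. Now small steps to feel for the buffer.

```bash
python3 -m inch '-0.004 -0.002 -0.001 0 0 0.1' >/dev/null; python3 k.py 2 && python3 -m inch '-0.004 -0.002 -0.001 0 0 0.1' >/dev/null; python3 k.py 2; python3 -c "
from h import *
s=robot.state();print(s['tool_rot'][:,1],s['torque'],s['ft_force'],s['tcp_pos'])"
```

```text
t 11.35 theta 1.0549 r 85.88 z 79.1 Ft -4.81 Fr 3.26 Fz -3.29 yaw 0.985 mz -0.40 w 13.3
Feq 9.50 expect 9.52
t 11.47 theta 1.0665 r 85.86 z 79.1 Ft -5.00 Fr 3.55 Fz -1.51 yaw 0.999 mz -0.35 w 12.9
Feq 9.15 expect 9.59
[ 0.00775832  0.02257833 -0.99971497] [ 0.16986957 -0.29494018 -0.35260832] [ 3.47221055  5.05775834 -1.51074617] [583.11908681  19.40546646  79.05962764]
```

```bash
python3 -m inch '-0.004 -0.002 -0.001 0 0 0.1' >/dev/null; python3 k.py 1.7 && python3 -m inch '-0.004 -0.002 -0.001 0 0 0.1' >/dev/null; python3 k.py 1.7; python3 - <<'E'
from h import *
d=shot('wrist','w6')
a=cv2.cvtColor(d['img'],4);cv2.imwrite('pics/w6c.png',cv2.resize(a[120:320,220:480],None,fx=3,fy=3,interpolation=2))
E
```

```text
t 11.60 theta 1.0753 r 85.86 z 79.1 Ft -4.58 Fr 3.16 Fz -2.27 yaw 1.012 mz -0.43 w 13.1
Feq 9.70 expect 9.64
t 11.72 theta 1.0852 r 85.86 z 79.1 Ft -4.51 Fr 3.01 Fz -2.33 yaw 1.025 mz -0.49 w 13.2
Feq 10.26 expect 9.70
```

View pics/w6c.png

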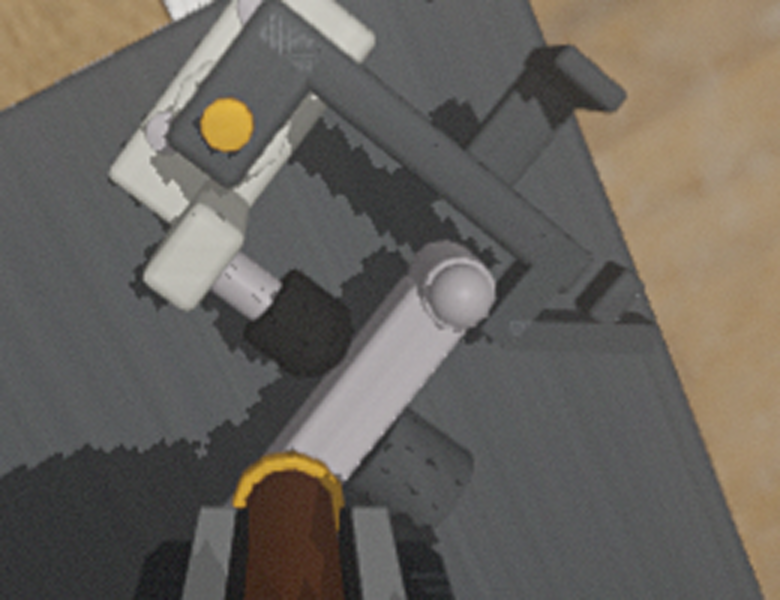

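The pin at (460,292) is behind the hook at (510,310), and the arm is about to touch the buffer at (345,345).

```bash
python3 -m inch '-0.003 -0.0015 -0.001 0 0 0.07' >/dev/null; python3 k.py 1.7 && python3 -m inch '-0.003 -0.0015 -0.001 0 0 0.07' >/dev/null; python3 k.py 1.7  && python3 -m inch '-0.003 -0.0015 -0.001 0 0 0.07' >/dev/null; python3 k.py 1.7
```

```text
t 11.90 theta 1.0920 r 85.87 z 79.1 Ft -4.85 Fr 2.97 Fz -2.90 yaw 1.036 mz -0.46 w 13.0
Feq 10.26 expect 9.74
t 12.03 theta 1.0966 r 85.88 z 79.1 Ft -4.72 Fr 4.77 Fz -0.34 yaw 1.045 mz -0.39 w 13.2
Feq 9.33 expect 9.77
t 12.15 theta 1.0840 r 86.34 z 79.4 Ft -11.19 Fr 3.61 Fz -7.83 yaw 1.056 mz 0.14 w 13.4
Feq 9.58 expect 9.70
```

```bash
python3 -m inch '-0.004 -0.003 -0.002 0 0 0' >/dev/null; python3 k.py 2 && python3 -m inch '-0.004 -0.003 -0.002 0 0 0' >/dev/null; python3 k.py 2  && python3 -m inch '-0.004 -0.003 -0.002 0 0 0' >/dev/null; python3 k.py 2
```

```text
t 12.28 theta 1.0773 r 86.37 z 79.3 Ft -9.57 Fr 3.52 Fz -5.28 yaw 1.058 mz -0.05 w 12.9
Feq 10.20 expect 9.66
t 12.40 theta 1.0722 r 86.40 z 79.3 Ft -7.41 Fr 4.19 Fz -4.06 yaw 1.060 mz -0.08 w 13.1
Feq 8.38 expect 9.63
t 12.53 theta 1.0693 r 86.40 z 79.3 Ft -7.49 Fr 3.68 Fz -3.50 yaw 1.062 mz -0.09 w 13.2
Feq 8.52 expect 9.61
```

```bash
python3 -m inch '-0.009 -0.005 -0.002 0 0 0.07' >/dev/null; python3 k.py 2 && python3 -m inch '-0.009 -0.005 -0.002 0 0 0.07' >/dev/null; python3 k.py 2  && python3 -m inch '-0.007 -0.004 -0.002 0 0 0.07' >/dev/null; python3 k.py 2
```

```text
t 12.65 theta 1.0817 r 86.40 z 79.3 Ft -8.40 Fr 4.12 Fz -5.14 yaw 1.072 mz -0.06 w 13.2
Feq 9.05 expect 9.68
t 12.78 theta 1.0936 r 86.42 z 79.3 Ft -9.85 Fr 4.09 Fz -6.06 yaw 1.083 mz -0.10 w 13.3
Feq 10.98 expect 9.75
t 12.90 theta 1.0974 r 86.40 z 79.4 Ft -11.26 Fr 2.82 Fz -6.30 yaw 1.094 mz -0.15 w 13.2
Feq 13.05 expect 9.77
```

The buffer is felt at θ≈1.095 with about 3 N excess. Now I'll ease forward slowly and watch for the catch to take the load.

```bash
python3 -m inch '0 0 0 0 0 0' >/dev/null; python3 k.py 4 && python3 -m inch '0.001 0 0 0 0 0' >/dev/null; python3 k.py 3  && python3 -m inch '0.001 0 0 0 0 0' >/dev/null; python3 k.py 3  && python3 -m inch '0.001 0 0 0 0 -0.05' >/dev/null; python3 k.py 3
```

```text
t 13.03 theta 1.0903 r 86.39 z 79.4 Ft -7.24 Fr 1.68 Fz -6.83 yaw 1.095 mz -0.26 w 12.9
Feq 10.31 expect 9.73
t 13.15 theta 1.0854 r 86.42 z 79.4 Ft -5.43 Fr 2.36 Fz -5.34 yaw 1.096 mz -0.34 w 13.3
Feq 9.44 expect 9.70
t 13.28 theta 1.0821 r 86.40 z 79.3 Ft -5.83 Fr 4.00 Fz -3.23 yaw 1.097 mz -0.41 w 12.8
Feq 10.60 expect 9.68
t 13.40 theta 1.0772 r 86.42 z 79.4 Ft -6.52 Fr 3.12 Fz -2.82 yaw 1.092 mz -0.31 w 13.2
Feq 10.13 expect 9.66
```

```bash
python3 -m inch '0.001 0 0 0 0 -0.05' >/dev/null; python3 k.py 3 && python3 -m inch '0.001 0 0 0 0 -0.05' >/dev/null; python3 k.py 3  && python3 -m inch '0.002 0.001 0 0 0 -0.05' >/dev/null; python3 k.py 3  && python3 -m inch '0.002 0.001 0 0 0 -0.05' >/dev/null; python3 k.py 3
```

```text
t 13.53 theta 1.0730 r 86.41 z 79.3 Ft -5.87 Fr 3.36 Fz -4.67 yaw 1.087 mz -0.27 w 13.0
Feq 9.05 expect 9.63
t 13.65 theta 1.0683 r 86.41 z 79.4 Ft -6.45 Fr 3.09 Fz -4.84 yaw 1.082 mz -0.33 w 13.6
Feq 10.28 expect 9.60
t 13.78 theta 1.0643 r 86.43 z 79.3 Ft -2.31 Fr 1.38 Fz -1.75 yaw 1.077 mz -0.18 w 13.0
Feq 4.40 expect 9.58
t 13.78 theta 1.0643 r 86.43 z 79.3 Ft -2.31 Fr 1.38 Fz -1.75 yaw 1.077 mz -0.18 w 13.0
Feq 4.40 expect 9.58
```

The load fell sharply at θ=1.064: the catch is taking it.

```bash
python3 -m inch '0.001 0 0 0 0 -0.05' >/dev/null; python3 g.py .01 1; python3 -m inch '0.001 0 0 0 0 -0.05' >/dev/null;python3 g.py .01 1; python3 -m inch '0 0 0 0 0 -0.05' >/dev/null;python3 g.py .01 1; 
```

```text
t 13.90 theta 1.0642 r 86.42 z 79.3 Ft -3.31 Fr 2.69 Fz -2.92 yaw 1.072 mz -0.18 w 13.1
Feq 5.40 expect 9.58
[-0.0012 -0.0065]
t 14.03 theta 1.0640 r 86.40 z 79.3 Ft -2.77 Fr 2.73 Fz -1.87 yaw 1.066 mz -0.13 w 12.9
Feq 4.33 expect 9.58
[-0.0013 -0.0065]
t 14.15 theta 1.0641 r 86.38 z 79.3 Ft -3.69 Fr 3.05 Fz -2.87 yaw 1.060 mz -0.05 w 12.9
Feq 4.27 expect 9.58
[-0.0013 -0.0064]
```

```bash
python3 -m inch '0.003 0.0015 0 0 0 0' >/dev/null; python3 g.py .01 1; python3 -m inch '0.003 0.0015 0 0 0 0' >/dev/null;python3 g.py .01 1; python3 -m inch '0.003 0.0015 0 0 0 0' >/dev/null;python3 g.py .01 1; 
```

```text
t 14.28 theta 1.0631 r 86.38 z 79.2 Ft 2.16 Fr 1.86 Fz 2.84 yaw 1.060 mz -0.13 w 13.1
Feq -0.60 expect 9.57
[-0.0013 -0.0064]
t 14.40 theta 1.0630 r 86.44 z 79.2 Ft 2.99 Fr 2.75 Fz 3.97 yaw 1.060 mz -0.14 w 13.4
Feq -1.35 expect 9.57
[-0.0012 -0.0066]
t 14.53 theta 1.0628 r 86.41 z 79.2 Ft 4.57 Fr 3.33 Fz 6.27 yaw 1.060 mz -0.18 w 13.2
Feq -2.44 expect 9.57
[-0.0013 -0.0065]
```

The catch holds even against a slight forward push. I'll relax and open.

```bash
python3 -m inch '0 0 0 0 0 0;0 0 0 0 0 0' - 20 >/dev/null; python3 g.py .01 1; python3 -m inch '0 0 0 0 0 0;0 0 0 0 0 0' 25 20 >/dev/null; python3 g.py .01 1; python3 -m inch '0 0 0 0 0 0;0 0 0 0 0 0;0 0 0 0 0 0' 70; python3 g.py .01 1
```

```text
t 14.78 theta 1.0635 r 86.43 z 79.3 Ft -0.04 Fr 2.51 Fz 1.82 yaw 1.060 mz -0.15 w 13.3
Feq 1.81 expect 9.57
[-0.0012 -0.0065]
t 15.03 theta 1.0518 r 85.40 z 79.3 Ft 0.25 Fr 0.13 Fz -0.08 yaw 1.060 mz 0.00 w 21.5
Feq -0.29 expect 9.51
[-0.0027 -0.0027]
t: 15.4
tcp_pos: [585.2, 19.0, 79.4]
tool_rot: [[0.871, 0.033, 0.489], [-0.49, 0.03, 0.871], [0.014, -0.999, 0.042]]
ft_force: [-0.2, -0.6, 0.4]
grip_width: 59.8
t 15.40 theta 1.0451 r 84.75 z 79.4 Ft 0.43 Fr -0.53 Fz 0.41 yaw 1.059 mz -0.04 w 59.8
Feq 0.03 expect 9.47
[-0.0035 -0.0002]
```

Released. I'll raise straight up along the post and look.

```bash
python3 -m inch '0 0 0.06 0 0 0;0 0 0.1 0 0 0;0 0 0.15 0 0 0;0 0 0.15 0 0 0;0 0 0 0 0 0;0 0 0 0 0 0'; python3 - <<'E'
from h import *
d=shot('wrist','w7');t=shot('top','t7')
o=np.zeros((480,800,3),np.uint8);o[:,:500]=cv2.cvtColor(d['img'][:,70:570],4)
o[:225,500:]=cv2.resize(cv2.cvtColor(t['img'][150:300,260:460],4),(300,225));
o[230:455,500:]=cv2.resize(cv2.cvtColor(t['img'][200:350,130:330],4),(300,225));cv2.imwrite('pics/m7.png',o)
print(robot.state()['ft_force'])
def cen(i,lo,hi,b):
    h=cv2.cvtColor(i,41)[b[1]:b[3],b[0]:b[2]];m=cv2.inRange(h,lo,hi);return cv2.moments(m,True)['m10']/max(1,m.sum()/255)+b[0],cv2.moments(m,True)['m01']/max(1,m.sum()/255)+b[1],m.sum()//255
for f in('t0','t7'):
    i=load(f)['img'];print(cen(i,(20,120,120),(40,255,255),(455,215,500,260)),cen(i,(0,0,0),(180,255,60),(165,285,220,330)),cen(i,(0,0,200),(180,40,255),(157,228,207,268)))
E
```

```text
t: 16.15
tcp_pos: [584.9, 20.0, 202.3]
tool_rot: [[0.872, 0.035, 0.488], [-0.489, 0.031, 0.872], [0.015, -0.999, 0.044]]
ft_force: [-0.3, -0.6, -0.4]
grip_width: 59.7
[-0.47480004  0.26670793 -0.57505804]
(np.float64(476.6741573033708), np.float64(237.7011235955056), np.uint64(445)) (np.float64(191.8611825192802), np.float64(307.34704370179946), np.uint64(778)) (np.float64(176.57122905027933), np.float64(245.6759776536313), np.uint64(716))
(np.float64(476.6801801801802), np.float64(237.72747747747746), np.uint64(444)) (np.float64(191.93506493506493), np.float64(307.2909090909091), np.uint64(770)) (np.float64(176.5283540802213), np.float64(245.67358229598892), np.uint64(723))
```

View pics/m7.png

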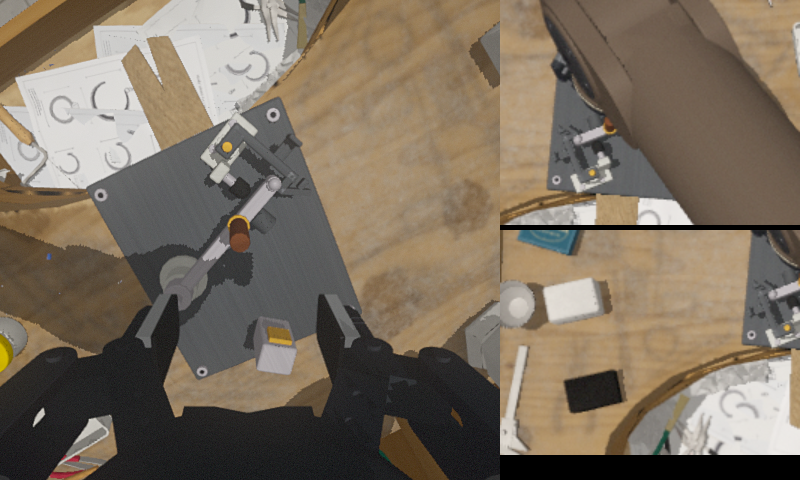

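The hammer stays cocked by itself: the pin at (273,184) is behind the hook, and the gripper is clear. The bystanders haven't moved, so I'm handing in.

```bash
python3 -c "
from workcell import robot
print(robot.hand_in())"
```

```text
the job is handed in; nothing more can be done
None
```

The hammer is cocked on the catch by itself, and I handed the job in at about 16 s of the 50 s allowed. `hand_in` gave no verdict.

**What I did:** I went round the hanging cables and gripped the handle with the fingertips about 79 mm up. I drew the arm back past the catch until I felt the buffer at about 1.095 rad, with roughly 3 N extra at the handle. Then I eased forward until the catch took the load at about 1.064 rad, relaxed the grip, opened and rose straight up.

**Last checks:**
- **Cocked:** with the gripper 120 mm above, the picture shows the pin behind the hook. Before release the catch also held against a slight forward push of about 2 N.
- **Robot clear:** the wrist force is about 0, with nothing touched.
- **Bystanders:** all three are within 0.1 pixel of where they started in the top view.

**What disagreed:**
- **Stall on the catch ramp:** small steps stopped moving at 0.94–0.966 rad, with up to about 5.7 N above the spring force. Bigger steps with a slight downward shift cleared it.
- **Catch passed earlier than expected:** the force dropped at about 1.047 rad, some 0.05 rad before the buffer instead of the stated 0.02. The post was also turning in the pads, so my angles are good to about 0.01–0.02 rad.

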